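# Clamp the vial rack on the bench shaker

### The arm

A 6-joint arm with a two-finger parallel gripper is mounted at the origin on the work surface. World frame = base frame: x ahead of the robot, y to its left, z up, the work surface at z = 0. Lengths are in m, angles in rad, forces in N, time in s.
With the tool pointing down it reaches from about 0.3 to 0.875 m from the base axis. Payload 6.4 kg.
Tool frame: the origin (TCP) lies midway between the tips of the shut fingers; the grasp point (between the pads) lies ctrl.grip_depth behind it (ctrl.grip_depth is the distance from the TCP to the grasp point, in m); x points along the fingers, y is the direction in which the jaws open and shut, and the axes are right-handed (so a half turn about x gives the same grasp; the last joint's range is limited). The gripper opens to 85 mm and grips with 20 to 120 N. Pads are 22 mm wide; open, the fingers measure 114 mm over their backs; the gripper's body (76 mm by 85 mm) begins 54 mm behind the grasp point. The pads swing forward as they close: fully open they stand 13 mm farther back than shut.
Start: joints at [0.927, 0.181, 1.607, -0, 1.354, -0.206], TCP at [0.244, 0.521, 0.231] pointing down, gripper open.
Joint ranges: [-2.99, 2.99], [-0.89, 2.07], [0.3, 2.58], [-1.14, 4.28], [0, 2.63], [-3.12, 3.12]. Speed limits (rad/s): [2.57, 2.57, 3.01, 3.14, 3.14, 3.14].

### API

Orientations are given as a unit quaternion [w, x, y, z].
In Python, from bench import ctrl gives the robot as it stands.
- The arm moves only by the tool carry_out, never from a script. Its argument "motion" is one flat list of numbers, 7 for each row, row after row: the turn, a rotation vector about the tool's x, y, z in degrees, then the shift along the tool's x, y, z in m, then the gripper's target within -1 to 1 (shut at 1, half-way at 0, fully open at -1). A call has 1 to 10 rows; each row shifts and turns the pose as measured when the row begins, along the tool's axes as they then stand; what a row does not reach is not made up. A row lasts 1/10 s, in which the tool goes at most 50 mm and 8.59 degrees, less where a joint would pass 70% of its speed; a pose out of reach is approached as far as the arm can. A call with a gripper value outside its range is refused whole. The fingers move at their own pace and stop on an object; the grip force is fixed at half the most. Time passes only in rows, so rows that do not move let the fingers close. It gives the time, the measured TCP pose, the force and the opening at its end, in the units of the state.
- ctrl.get_obs(): the state, without advancing time (a new reading comes with each control period).
- ctrl.camera(name): name is "side" or "top" or "wrist"; returns the picture (480x640x3 uint8, blue, green, red); there is no depth.
- ctrl.camera_params(name): a dict with "mtx" (3x3 intrinsics, pixels), "pose" (4x4, takes a point from camera to world coordinates); the wrist camera has in their place "hand_eye" (4x4, takes a point from camera to tool coordinates, whose origin is the TCP and whose axes are the tool frame's). Camera axes: x right, y down, z forward; pixel columns grow to the right and rows downward; lengths in m; the calibration is good to about 2 mm. A picture is of the moment at which its call begins: read the wrist's pose just before it. camera_params takes no time and is no camera call.
- ctrl.hand_in(): hands the job in, once; it reports no verdict.
Trained networks look in the newest picture that a camera, given by its name, has taken for a name from the list of things; names that differ only in an ending like _2 or _b are one class to them, and where a whole thing is asked for, a point or a joint stands for the part that bears it (a point fixed in the world has none). Each returns a list of dicts, best first, with "conf" (0 to 1); they miss things now and then, are a little off and sometimes report something else, mostly with a low value. They report only what shows in the picture. A call takes as long as a camera call.
- ctrl.boxes_of(camera, thing): "point" ([x, y, z] in m, in the coordinates of the camera as it stood for that picture, good to about 4 mm: the middle of the surface that is visible of it).
- ctrl.trace(camera, thing): "pixels" (480x640 bool, what is visible of it).
- ctrl.landmark_of(camera, thing): "point" ([x, y, z] in m, in the coordinates of the camera as it stood for that picture, good to about 4 mm: a listed point, or the origin of a listed thing).
The state is a dict: "time_s": time; "q": joint angles; "dq": joint speeds; "joint_efforts": joint torques, N m; "eef_pos": TCP position; "eef_rot": TCP orientation; "wrist_force": force on the tool from outside, world axes, zero at the start; "torque": the same for the moment, N m; "opening": opening from 0.0 (shut) to 1.0 (fully open).
Only numpy, scipy, OpenCV 4.12 (cv2) and the standard library are available. Lean on these libraries where they do the work, as an engineer would, in place of code of your own. Each camera call takes 0.05 s, during which the arm holds its last target. There are 200 camera calls.

### The job

Slide the vial rack along its channel on the shaker until its steel tongue rests against the red end stop, then turn the brass thumbscrew clockwise until its foot seats on the tongue and grips it. Stop as soon as the resistance clearly rises: the tongue must be held snugly but never overtightened. Leave the loose bottle, jar and beaker as they stand, and let go of everything at the end.

Things in the scene. Friction and masses are not known exactly. Their poses are not given: they have to be found in the camera images.
- shaker: Fixed bench shaker: cream housing, aluminium deck 170 (x) by 300 (y) mm, deck surface 60 mm above the work surface. Origin: centre of its underside, on the work surface. Two dark guide rails 12 mm high (inner faces at x = -32 and +32 mm, y = -145 to +60 mm) form a channel along y, in which the rack slides towards +y.
- clamp: Steel clamp bridge fixed over the +y end of the deck, 106 (x) by 26 (y) mm; crossbar underside 22 mm, top 34 mm above the deck. Origin: on the deck, straight below the screw axis (shaker x = 0, y = +110 mm). It carries the thumbscrew and its foot, a 24 mm rubber disc under the crossbar.
- knob_grip (a point): Centre of the knurled brass knob, where to grip: on its vertical axis, 60 mm above the deck. Upright cylinder, 32 mm diameter, 42 to 72 mm above the deck; it keeps this height while turning. Clockwise seen from above tightens. Thread friction of 0.22 N m opposes motion either way, so a reading taken at rest may be off by up to that; it stays where it is left.
- rack: Loose vial rack in the channel, 0.3 to 0.65 kg: white block 60 (x) by 90 (y) by 22 mm high with six amber vials with dark blue caps (tops 62 mm above the deck) and a flat steel tongue to +y, 40 mm wide, 6 mm thick, lying on the deck. Origin: centre of the block's underside, on the deck; axes parallel to the shaker's. Home, its origin is at shaker y = +10 mm.
- bottle: Loose amber bottle with dark blue cap, 38 mm in diameter, 78 mm tall, origin at the centre of its underside. Bystander.
- jar: Loose amber jar with white cap, 34 mm in diameter, 55 mm tall, origin at the centre of its underside. Bystander.
- beaker: Loose small glass beaker, 54 mm in diameter, 70 mm tall, origin at the centre of its underside. Bystander.
- stop (a point): Middle of the stop face of the red end stop (44 mm wide, 12 mm high), at deck level, shaker x = 0, y = +135 mm. Axes as the shaker's.
- foot_spot (a point): Where the foot meets the tongue: on the screw axis, 6 mm above the deck. The foot comes down 3 mm per radian and starts 2 to 8 mm above the tongue (not measured, differs each time). Once it touches, force on the tongue grows by some 15 N in the first 0.25 rad, then 80 to 110 N per radian; each newton adds 3 mN m of turning torque. Snug is 15 to 60 N (best 35); over 80 N is overtightened.
- rack_tip (a point): Middle of the tongue's tip, 125 mm ahead (+y) of the rack's origin, at deck level. It starts 45 to 85 mm short of the stop.
- rack_rear (a point): Middle of the block's rear face, 45 mm behind (-y of) the rack's origin, 11 mm above the deck: a place to push. The rearmost vials end 6 mm ahead of this face.

How it is judged:
By the outcome, as a careful person would: the job done as asked, in the order asked, and still so for the second after the job is handed in, with the robot touching nothing.
It also fails if it takes over 72 s, if anything falls off the work surface, if the arm or the gripper's body presses on something with over 40 N, if the wrist force passes 120 N, or if a joint passes its speed limit or range.

## Working session

There is one attempt and no reset: what is moved stays moved. The work goes in short steps, Python scripts to look and compute and a tool call to move; the robot and the scene stay as the last step left them, time stands still between calls to the robot, and variables do not carry over. Pictures are saved under pics/ and viewed, about 8 in all and at most 12, crops included, and the job is handed in when it is done.

Besides the shell and the picture viewer there is one more tool, called after ">>>" in YAML: its name, and indented under it one key for each argument. carry_out: Moves the arm, as the interface text tells. Its arguments: {"type":"object","properties":{"motion":{"type":"array"}},"required":["motion"]}

```bash
mkdir -p pics; cat > h.py <<'E'
import numpy as np, cv2
from bench import ctrl
from scipy.spatial.transform import Rotation as R
def Rq(q): return R.from_quat([q[1],q[2],q[3],q[0]])
def T_cam(cam,obs=None):
    p=ctrl.camera_params(cam)
    if 'pose' in p: return np.array(p['pose'])
    o=obs or ctrl.get_obs(); T=np.eye(4); T[:3,:3]=Rq(o['eef_rot']).as_matrix(); T[:3,3]=o['eef_pos']
    return T@np.array(p['hand_eye'])
def snap(cam,name=None):
    T=T_cam(cam); im=ctrl.camera(cam)
    if name: cv2.imwrite('pics/'+name,im)
    return T,im
def lm(cam,T,things):
    out={}
    for t in things:
        r=ctrl.landmark_of(cam,t)
        if r: out[t]=(T@np.append(r[0]['point'],1))[:3]; print(cam,t,np.round(out[t],4),round(r[0]['conf'],2))
        else: print(cam,t,None)
    return out
E
python3 - <<'E'
from h import *
np.set_printoptions(suppress=True)
o=ctrl.get_obs(); print(o); print(ctrl.grip_depth, Rq(o['eef_rot']).as_matrix().round(3))
for c in ['top','side']:
    T,im=snap(c,c+'0.png'); lm(c,T,['shaker','clamp','knob_grip','rack','stop','rack_tip','rack_rear','bottle','jar','beaker'])
print(ctrl.get_obs()['time_s'])
E
```

```text
{'time_s': 0.0, 'q': array([ 0.92673129,  0.1815422 ,  1.60803075,  0.00002984,  1.35380974,
       -0.20629835]), 'dq': array([-0.00025956, -0.00102111, -0.00099586, -0.00030888,  0.00100519,
       -0.00024011]), 'joint_efforts': array([ -0.00161327, -44.4878304 , -35.13249278,  -0.00061102,
         0.00918927,  -0.00000369]), 'eef_pos': array([0.24338066, 0.52032791, 0.23037252]), 'eef_rot': array([ 0.68996438,  0.15297088,  0.69050525, -0.15411542]), 'wrist_force': array([ 0.13776164,  0.16802925, -0.18271467]), 'torque': array([ 0.01349933, -0.00578497, -0.03046472]), 'opening': 1.0021301985808841}
0.0187 [[-0.001  0.424  0.906]
 [-0.001  0.906 -0.424]
 [-1.    -0.002 -0.   ]]
top shaker [0.5822 0.0953 0.0003] 0.72
top clamp [0.604  0.2053 0.0656] 0.68
top knob_grip [0.6037 0.2016 0.1235] 0.82
top rack [0.5721 0.0284 0.058 ] 0.74
top stop [0.6088 0.2302 0.0591] 0.65
top rack_tip [0.5939 0.1493 0.0607] 0.84
top rack_rear [ 0.566  -0.022   0.0759] 0.87
top bottle [ 0.7034 -0.0238  0.0013] 0.95
top jar [0.7368 0.0672 0.0028] 0.64
top beaker [ 0.7388  0.1689 -0.0002] 0.81
side shaker [0.5889 0.0973 0.007 ] 0.94
side clamp [0.5983 0.2079 0.06  ] 0.66
side knob_grip [0.5997 0.2109 0.1236] 0.58
side rack [0.5716 0.0258 0.0631] 0.83
side stop [0.6082 0.2366 0.061 ] 0.59
side rack_tip [0.5967 0.1507 0.0602] 0.67
side rack_rear [ 0.5715 -0.016   0.0743] 0.76
side bottle [ 0.7042 -0.0213  0.0031] 0.59
side jar [ 0.7415  0.0695 -0.0021] 0.62
side beaker [ 0.7343  0.1721 -0.0009] 0.77
1.1
```

View pics/top0.png

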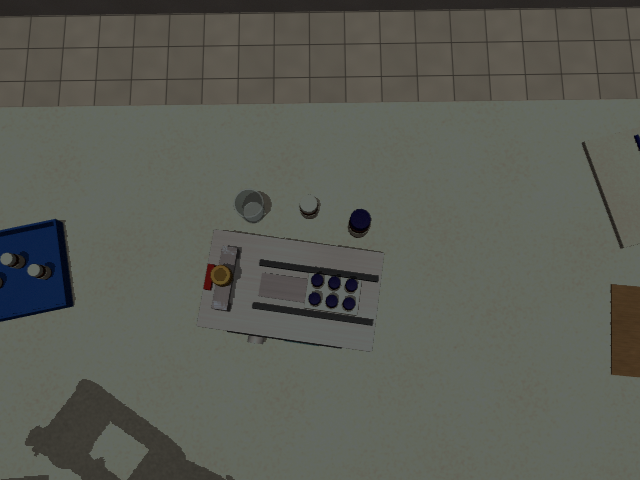

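View pics/side0.png

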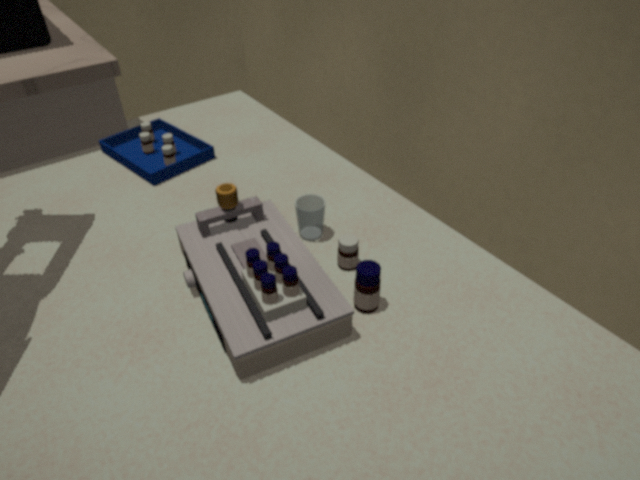

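```bash
python3 - <<'E'
from h import *
np.set_printoptions(suppress=True)
# fit shaker pose (x,y,yaw)+rack y from averaged landmarks
A={'shaker':(.5856,.0963),'clamp':(.6012,.2066),'knob_grip':(.6017,.2063),'stop':(.6085,.2334)}
L={'shaker':(0,0),'clamp':(0,.11),'knob_grip':(0,.11),'stop':(0,.135)}
Rk={'rack':(.5719,.0271,0),'rack_tip':(.5953,.150,.125),'rack_rear':(.5688,-.019,-.045)}
from scipy.optimize import least_squares
def f(p):
    x,y,a,s=p; u=np.array([-np.sin(a),np.cos(a)]); r=[]
    for k in A: r+=list(np.array([x,y])+u*L[k][1]-A[k])
    for k in Rk: r+=list(np.array([x,y])+u*(s+Rk[k][2])-Rk[k][:2])
    return r
s=least_squares(f,[.585,.096,-.15,-.07]); print(s.x,np.degrees(s.x[2]),np.round(s.fun*1e3,1))
x,y,a,sr=s.x;u=np.array([-np.sin(a),np.cos(a)])
print('knob',[x,y]+u*.11,'rear',[x,y]+u*(sr-.045),'gap',.135-.125-sr)
E
```

```text
[ 0.58558374  0.09795836 -0.15645563 -0.07245004] -8.964247016900048 [-0.   1.7  1.5  0.   1.   0.3 -1.9 -2.1  2.4 -0.7 -1.5 -0.1 -1.5  0.9]
knob [0.60272374 0.2066148 ] rear [ 0.5672829  -0.01805711] gap 0.08245004042523157
```

The top view shows the knob at about (220,275), the red stop at (208,277) and the vials at (310-350, 280-305). The bystanders at (252,205), (309,207) and (360,222) are all on the +x side. The side view agrees, and the network points fit to within about 2.5 mm. I'll go behind the rack.

>>> carry_out:
  motion: [-8,0,0,0,0,0,1,-8,0,0,0,0,0,1,0,0,0,0,-0.037,0.029,1,0,0,0,0,-0.037,0.029,1,0,0,0,0,-0.037,0.029,1,0,0,0,0,-0.037,0.029,1,0,0,0,0,-0.037,0.029,1,0,0,0,0,-0.037,0.029,1,0,0,0,0,-0.037,0.029,1,0,0,0,0,-0.037,0.029,1]

```text
time_s: 2.1
eef_pos: [0.4341, 0.1885, 0.2319]
eef_rot: [0.707, 0.049, 0.704, -0.046]
wrist_force: [1.6, 0.3, 0.2]
opening: 0.002
```

>>> carry_out:
  motion: [0,0,0,0,-0.033,0.023,1,0,0,0,0,-0.033,0.023,1,0,0,0,0,-0.033,0.023,1,0,0,0,0,-0.033,0.023,1,0,0,0,0,-0.033,0.023,1,0,0,0,0,-0.033,0.023,1,0,0,0,0,-0.02,0.012,1,0,0,0,0,0,0,1,0,0,0,0,0,0,1]

```text
time_s: 3.0
eef_pos: [0.5593, -0.0652, 0.2331]
eef_rot: [0.708, 0.052, 0.702, -0.05]
wrist_force: [-0.1, 0.1, -0.2]
opening: 0.004
```

```bash
python3 - <<'E'
from h import *
np.set_printoptions(suppress=True,precision=4)
o=ctrl.get_obs();print(o['eef_pos'],Rq(o['eef_rot']).as_matrix(),o['q'],o['wrist_force'],o['torque'])
T,im=snap('wrist','w0.png'); lm('wrist',T,['rack','rack_rear','rack_tip','knob_grip','clamp','stop','shaker'])
E
```

```text
[ 0.5593 -0.0652  0.2331] [[ 0.0087  0.1432  0.9897]
 [ 0.0026  0.9897 -0.1432]
 [-1.      0.0038  0.0083]] [-0.3298  0.1468  1.6422  0.0054  1.3451 -1.7581] [-0.0548  0.1257 -0.1753] [-0.0501  0.055   0.0181]
wrist rack [0.5781 0.0244 0.0593] 0.62
wrist rack_rear [ 0.5665 -0.0166  0.0721] 0.85
wrist rack_tip None
wrist knob_grip None
wrist clamp [0.6038 0.2038 0.0592] 0.93
wrist stop [ 0.7057 -0.0292  0.0021] 0.25
wrist shaker [0.7382 0.061  0.0003] 0.52
```

View pics/w0.png

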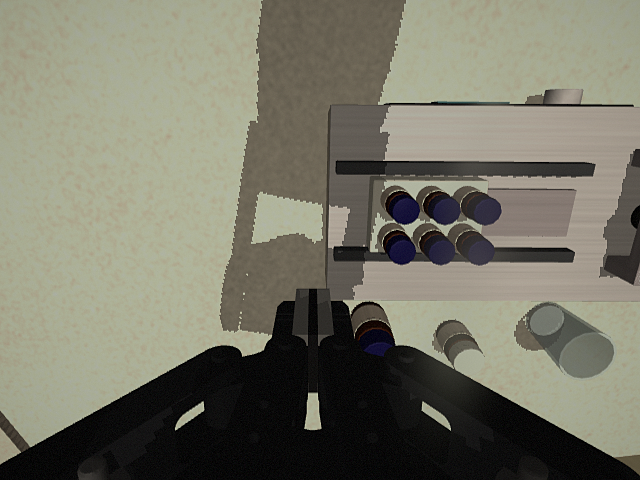

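The wrist view shows the rails nearly level (167→170 and 254→256), so tool y is within about 0.6° of the channel. The block's rear edge is at column 372 and the fingers are behind it. Next I descend and push.

>>> carry_out:
  motion: [0.6,0,0,0.045,0,0,1,0,0,0,0.045,0,0,1,0,0,0,0.04,0,0,1,0,0,0,0.02,0,0,1,0,0,0,0.012,0,0,1,0,0,0,0,0,0,1]

```text
time_s: 4.0
eef_pos: [0.564, -0.0623, 0.0699]
eef_rot: [0.711, 0.053, 0.699, -0.052]
wrist_force: [-0.4, -0.1, 0.1]
opening: -0.002
```

>>> carry_out:
  motion: [0,0,0,0,0.008,-0.001,1,0,0,0,0,0.01,-0.001,1,0,0,0,0,0.01,-0.001,1,0,0,0,0,0.01,0,1,0,0,0,0,0.01,0,1,0,0,0,0,0.01,0,1,0,0,0,0,0.01,0,1]

```text
time_s: 4.7
eef_pos: [0.5769, 0.0079, 0.0778]
eef_rot: [0.716, 0.051, 0.694, -0.054]
wrist_force: [-1.4, -3.4, 0.8]
opening: -0.004
```

>>> carry_out:
  motion: [0,0.9,0,0.003,0.006,-0.001,1,0,0.9,0,0.003,0.006,-0.001,1,0,0,0,0.001,0.006,0,1,0,0,0,0.001,0.006,0,1,0,0,0,0,0.003,0,1]

```text
time_s: 5.2
eef_pos: [0.5789, 0.0259, 0.0791]
eef_rot: [0.703, 0.043, 0.707, -0.06]
wrist_force: [-3.7, -5.4, 3.6]
opening: -0.001
```

```bash
python3 - <<'E'
from h import *
np.set_printoptions(suppress=True,precision=4)
o=ctrl.get_obs();print(o['eef_pos'],Rq(o['eef_rot']).as_matrix(),o['wrist_force'],o['torque'])
for c in ['top','side']:
  T,im=snap(c,c+'1.png'); lm(c,T,['rack','rack_tip','rack_rear','stop'])
E
```

```text
[0.5789 0.0259 0.0791] [[-0.007   0.1453  0.9894]
 [-0.0229  0.9891 -0.1454]
 [-0.9997 -0.0237 -0.0036]] [-3.654  -5.4044  3.5555] [-0.5941  0.513   0.0645]
top rack [0.5991 0.2051 0.0658] 0.33
top rack_tip [0.605  0.2066 0.059 ] 0.69
top rack_rear [0.5775 0.0396 0.0774] 0.68
top stop [0.6066 0.2322 0.055 ] 0.96
side rack [0.5862 0.084  0.0631] 0.9
side rack_tip [0.6075 0.2086 0.0623] 0.76
side rack_rear [0.5795 0.0455 0.0758] 0.89
side stop [0.6091 0.2335 0.0599] 0.68
```

>>> carry_out:
  motion: [0,0,1.3,0,-0.01,0,1,0,0,0,0,-0.004,0,1,0,0,0,0.006,0,0,1,0,0,0,0.003,0,0,1,0,0,0,0,0,0,1]

```text
time_s: 6.2
eef_pos: [0.5757, 0.0136, 0.0697]
eef_rot: [0.703, 0.05, 0.708, -0.052]
wrist_force: [-1.5, -4.0, 1.8]
opening: -0.002
```

```bash
python3 - <<'E'
from h import *
np.set_printoptions(suppress=True,precision=4)
o=ctrl.get_obs();print(o['eef_pos'],Rq(o['eef_rot']).as_matrix(),o['wrist_force'],o['torque'])
T,im=snap('side','side2.png');cv2.imwrite('pics/side2c.png',cv2.resize(im[160:400,150:400],None,fx=3,fy=2.5))
E
```

```text
[0.5757 0.0136 0.0697] [[-0.0076  0.144   0.9895]
 [-0.0014  0.9896 -0.144 ]
 [-1.     -0.0024 -0.0073]] [-1.4809 -3.9825  1.7659] [-0.3542  0.1927 -0.0223]
```

View pics/side2c.png

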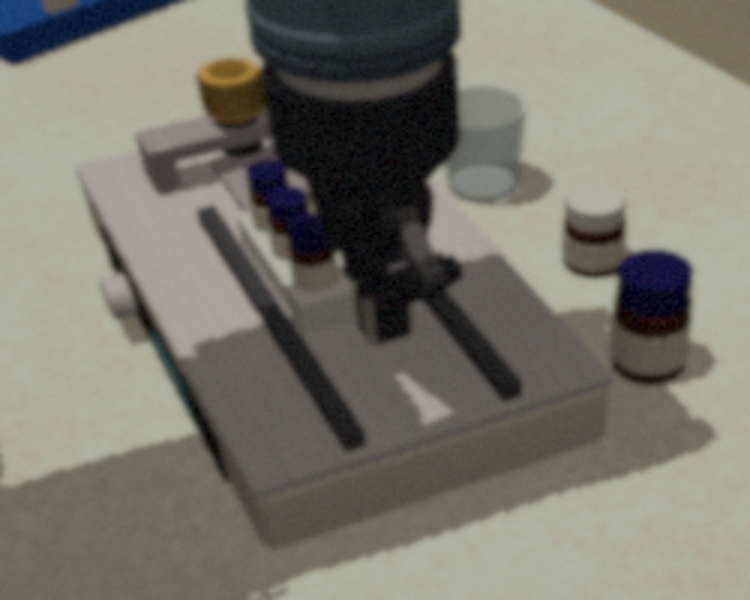

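The crop shows the rack intact with its rear edge at about (320,320) and the fingers at (385,325) behind it. The gripper's upper linkage is close to the rear vial caps. A residual 4 N after backing off suggests that linkage is touching. I'll back off and turn the hand 90° so its thin side faces the vials.

>>> carry_out:
  motion: [0,0,0,0,-0.015,0,1,0,0,0,0,-0.015,0,1,8.5,0,0,0,-0.005,0,1,8.5,0,0,0,0,0,1,8.5,0,0,0,0,0,1,8.5,0,0,0,0,0,1,8.5,0,0,0,0,0,1,8.5,0,0,0,0,0,1,8.5,0,0,0,0,0,1,8.5,0,0,0,0,0,1]

```text
time_s: 7.25
eef_pos: [0.5671, -0.0275, 0.0645]
eef_rot: [0.549, 0.438, 0.557, -0.444]
wrist_force: [-0.2, 0.1, 0.3]
opening: -0.001
```

>>> carry_out:
  motion: [8.5,0,0,0,0,0,1,8.5,0,0,0,0,0,1,5,0,0,0,0,0,1,0,0,0,0,0,0,1,0,0,0,0,0,0,1]

```text
time_s: 7.75
eef_pos: [0.5654, -0.0308, 0.0622]
eef_rot: [-0.452, -0.537, -0.46, 0.544]
wrist_force: [0.2, -0.8, -0.7]
opening: 0.003
```

```bash
python3 - <<'E'
from h import *
np.set_printoptions(suppress=True,precision=4)
o=ctrl.get_obs();print(o['eef_pos'],Rq(o['eef_rot']).as_matrix(),o['q'],o['wrist_force'],o['torque'])
for c in ['top','side']:
  T,im=snap(c,c+'3.png'); lm(c,T,['rack','rack_tip','rack_rear','stop'])
E
```

```text
[ 0.5654 -0.0308  0.0622] [[-0.0162  0.9856 -0.1682]
 [ 0.0024 -0.1682 -0.9858]
 [-0.9999 -0.0163  0.0004]] [-0.2629  0.3809  1.7331 -0.0022  1.0439 -0.0928] [ 0.2256 -0.7872 -0.679 ] [-0.0048  0.014   0.0123]
top rack [0.5842 0.0866 0.0573] 0.7
top rack_tip [0.6046 0.2091 0.0578] 0.69
top rack_rear [0.5793 0.0408 0.0767] 0.61
top stop [0.608  0.2278 0.059 ] 0.6
side rack [0.5873 0.084  0.0625] 0.65
side rack_tip [0.6055 0.2099 0.0589] 0.63
side rack_rear [0.5756 0.0469 0.0743] 0.56
side stop [0.6081 0.2358 0.0575] 0.71
```

>>> carry_out:
  motion: [-0.8,0,0,-0.007,0,0,1,0,0,0,0,0,-0.012,1,0,0,0,0,0,-0.012,1,0,0,0,0,0,-0.012,1,0,0,0,0,0,-0.012,1,0,0,0,0,0,-0.008,1,0,0,0,0,0,-0.006,1]

```text
time_s: 8.95
eef_pos: [0.5763, 0.0366, 0.0706]
eef_rot: [-0.456, -0.533, -0.464, 0.541]
wrist_force: [-1.7, -3.4, 0.9]
opening: -0.001
```

>>> carry_out:
  motion: [0,0,0,0.001,0,-0.005,1,0,0,0,0.001,0,-0.004,1,0,0,0,0,0,-0.004,1,0,0,0,0,0,-0.003,1]

```text
time_s: 9.35
eef_pos: [0.5792, 0.0512, 0.0694]
eef_rot: [-0.458, -0.532, -0.463, 0.542]
wrist_force: [-3.1, -16.0, 1.9]
opening: -0.006
```

Force has jumped to 16 N at about the expected stop position. I'll hold for a moment and check.

>>> carry_out:
  motion: [0,0,0,0,0,-0.002,1,0,0,0,0,0,-0.001,1]

```text
time_s: 9.55
eef_pos: [0.5792, 0.051, 0.0695]
eef_rot: [-0.459, -0.53, -0.462, 0.543]
wrist_force: [-2.1, -3.1, 2.8]
opening: 0.0
```

```bash
python3 - <<'E'
from h import *
np.set_printoptions(suppress=True,precision=4)
o=ctrl.get_obs();print(o['eef_pos'],o['wrist_force'],o['torque'])
for c in ['top','side']:
  T,im=snap(c,c+'4.png'); lm(c,T,['rack','rack_rear','rack_tip','stop','knob_grip','clamp'])
E
```

```text
[0.5792 0.051  0.0695] [-2.1276 -3.1374  2.7762] [-0.656   0.2389  0.0283]
top rack [0.5896 0.1062 0.0598] 0.6
top rack_rear [ 0.7051 -0.024   0.0007] 0.29
top rack_tip [0.6092 0.2297 0.0602] 0.65
top stop [0.6072 0.2309 0.0576] 0.87
top knob_grip [0.5962 0.2042 0.1181] 0.63
top clamp [0.6031 0.2066 0.0656] 0.68
side rack [0.5867 0.1067 0.0644] 0.78
side rack_rear [0.5802 0.0664 0.073 ] 0.95
side rack_tip [0.607  0.2294 0.0584] 0.7
side stop [0.6086 0.2314 0.0614] 0.59
side knob_grip [0.6009 0.211  0.12  ] 0.86
side clamp [0.6035 0.2054 0.06  ] 0.92
```

>>> carry_out:
  motion: [0,0,0,0,0,-0.004,1,0,0,0,0,0,-0.005,1,0,0,0,0,0,-0.005,1]

```text
time_s: 10.55
eef_pos: [0.5791, 0.0511, 0.0697]
eef_rot: [-0.464, -0.522, -0.458, 0.551]
wrist_force: [-7.2, -22.2, 5.3]
opening: 0.001
```

22 N and no motion (sliding takes only about 3.5 N), so the tongue is against the stop. I'll retreat, rise and turn the hand for the knob.

>>> carry_out:
  motion: [0,0,0,0,0,0.02,0,0,0,0,0,0,0.02,0,0,0,0,-0.045,0,0,0,0,0,0,-0.045,0,0,0,0,0,0,-0.045,0,0,-0.4,-8.5,0,0,0,0,0,-0.4,-8.5,0,0,0,0,0,-0.4,-8.5,0,0,0,0,0,-0.4,-8.5,0,0,0,0,0,-0.4,-8.5,0,0,0,0,0,-0.4]

```text
time_s: 11.55
eef_pos: [0.5765, 0.0177, 0.2099]
eef_rot: [0.621, 0.318, 0.629, -0.342]
wrist_force: [0.1, -0.3, -1.1]
opening: 0.699
```

>>> carry_out:
  motion: [-8.5,0,0,0,0,0,-0.4,-8.5,0,0,0,0,0,-0.4,-8.5,0,0,0,0,0,-0.4,-8.5,0,0,0,0,0,-0.4,-8.5,0,0,0,0,0,-0.4,-8.5,0,0,0,0,0,-0.4,-8.5,0,0,0,0,0,-0.4,0,0,0,0,0,0,-0.4]

```text
time_s: 12.35
eef_pos: [0.5763, 0.0228, 0.2076]
eef_rot: [0.697, -0.033, 0.716, 0.023]
wrist_force: [0.6, -0.4, 0.9]
opening: 0.7
```

```bash
python3 - <<'E'
from h import *
np.set_printoptions(suppress=True,precision=4)
o=ctrl.get_obs();M=Rq(o['eef_rot']).as_matrix();print(o['eef_pos'],M,o['q'],o['opening'],o['time_s'])
print('to knob above 0.24, tool axes',M.T@(np.array([.6027,.2066,.22])-o['eef_pos']), 'yaw',np.degrees(np.arctan2(M[1,1],M[0,1])))
E
```

```text
[0.5763 0.0228 0.2076] [[-0.0263 -0.0798  0.9965]
 [-0.016   0.9967  0.0794]
 [-0.9995 -0.0139 -0.0275]] [-0.155   0.2252  1.604  -0.0204  1.336  -1.8005] 0.6995242172414128 12.35
to knob above 0.24, tool axes [-0.016   0.181   0.0405] yaw 94.57884505915126
```

>>> carry_out:
  motion: [0,0,0,-0.002,0.036,0.02,-0.4,0,0,0,-0.002,0.036,0.02,-0.4,0,0,0,-0.002,0.036,0.02,-0.4,0,0,0,-0.002,0.036,0.02,-0.4,0,0,0,-0.002,0.036,0.02,-0.4,0,0.8,-0.8,0,0,0,-0.4,0,0.8,0,0,0,0,-0.4,0,0,0,0,0,0,-0.4]

```text
time_s: 13.15
eef_pos: [0.6658, 0.2182, 0.2099]
eef_rot: [0.686, -0.025, 0.727, 0.006]
wrist_force: [-0.3, -0.9, 0.7]
opening: 0.698
```

```bash
python3 - <<'E'
from h import *
np.set_printoptions(suppress=True,precision=4)
o=ctrl.get_obs();M=Rq(o['eef_rot']).as_matrix();print(o['eef_pos'],M,o['q'],o['wrist_force'],o['torque'])
T,im=snap('wrist','w1.png'); lm('wrist',T,['knob_grip','clamp','stop','rack_tip','rack'])
# knob mask -> centroid ray at top plane z=.132
r=ctrl.trace('wrist','knob_grip')
if r:
    m=r[0]['pixels']; v,u=np.nonzero(m); print(r[0]['conf'],u.min(),u.max(),v.min(),v.max())
K=np.array(ctrl.camera_params('wrist')['mtx'])
def proj(p):
    c=np.linalg.inv(T)@np.append(p,1); return (K@(c[:3]/c[2]))[:2]
for z in(.132,.102): print(z,proj([.6027,.2066,z]))
np.save('T1.npy',T)
E
```

```text
[0.6658 0.2182 0.2099] [[-0.0573 -0.0455  0.9973]
 [-0.0278  0.9986  0.044 ]
 [-0.998  -0.0252 -0.0584]] [ 0.1563  0.5172  1.2131 -0.0186  1.4722 -1.4569] [-0.3331 -0.8653  0.6634] [ 0.0023 -0.0223 -0.0026]
wrist knob_grip [0.6015 0.2025 0.1155] 0.55
wrist clamp [0.6043 0.2001 0.0656] 0.57
wrist stop None
wrist rack_tip [0.6082 0.2258 0.0658] 0.69
wrist rack [0.5899 0.1064 0.0599] 0.76
0.57 271 337 58 223
0.132 [302.1108 146.3333]
0.102 [304.5732 145.568 ]
```

View pics/w1.png

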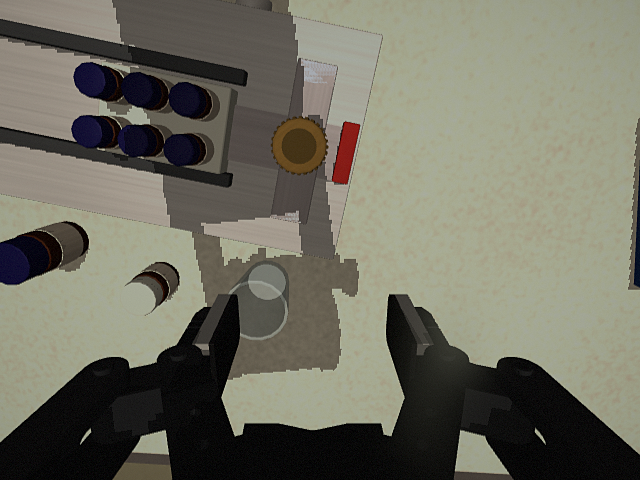

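The knob centre is at (299.5,145.5) against a predicted (303,146), so it is about 2 mm toward -y: (0.6025, 0.2048). The tongue runs under the clamp to the red stop at (347,152). Now I level the tool and turn the jaws across the channel.

>>> carry_out:
  motion: [0,-3.3,1.4,0,0,0,-0.4,-8.5,0,0,0,0,0,-0.4,-8.5,0,0,0,0,0,-0.4,-8.5,0,0,0,0,0,-0.4,-8.5,0,0,0,0,0,-0.4,-8.5,0,0,0,0,0,-0.4,-8.5,0,0,0,0,0,-0.4,-8.5,0,0,0,0,0,-0.4,-8.5,0,0,0,0,0,-0.4,-8.5,0,0,0,0,0,-0.4]

```text
time_s: 14.5
eef_pos: [0.6659, 0.2127, 0.2136]
eef_rot: [0.543, -0.456, 0.539, 0.454]
wrist_force: [0.2, -0.2, 0.7]
opening: 0.696
```

```bash
cat > st.py <<'E'
from h import *
import sys
np.set_printoptions(suppress=True,precision=4)
o=ctrl.get_obs();M=Rq(o['eef_rot']).as_matrix();print(o['eef_pos'],M,o['q'],o['wrist_force'],o['torque'],o['opening'],o['time_s'])
tx=M.T@np.array([0,0,-1.]); print('level: rotvec deg',np.degrees(np.cross([1,0,0],tx)))
print('to knob z',sys.argv[1],M.T@(np.array([.6025,.2048,float(sys.argv[1])])-o['eef_pos']), 'yaw',np.degrees(np.arctan2(M[1,1],M[0,1])))
E
python3 st.py 0.2
```

```text
[0.6659 0.2127 0.2136] [[ 0.0063 -0.9851  0.1721]
 [ 0.0009  0.1721  0.9851]
 [-1.     -0.006   0.002 ]] [ 0.1399  0.4614  1.2834  0.      1.3904 -2.8288] [ 0.1853 -0.1832  0.7137] [-0.0214  0.0502  0.0582] 0.6962442508231615 14.5
level: rotvec deg [-0.      0.1126  0.3465]
to knob z 0.2 [ 0.0132  0.0612 -0.0187] yaw 170.09153669822746
```

>>> carry_out:
  motion: [0,0,0.3,0.01,0.03,-0.009,-0.4,0,0,0,0,0.025,-0.008,-0.4,0,0,0,0,0.006,-0.002,-0.4,0,0,0,0,0,0,-0.4]

```text
time_s: 14.9
eef_pos: [0.6016, 0.2025, 0.2036]
eef_rot: [0.542, -0.456, 0.54, 0.455]
wrist_force: [-0.2, 0.4, 0.6]
opening: 0.698
```

```bash
python3 st.py 0.103
```

```text
[0.6016 0.2025 0.2036] [[ 0.0033 -0.9854  0.1705]
 [ 0.0022  0.1705  0.9854]
 [-1.     -0.0029  0.0028]] [ 0.1371  0.3323  1.478   0.0018  1.3277 -2.8335] [-0.1769  0.3659  0.6217] [-0.014   0.025  -0.0661] 0.6978470497002174 14.9
level: rotvec deg [-0.      0.1577  0.1655]
to knob z 0.103 [ 0.1006 -0.0002  0.0021] yaw 170.18307176112455
```

>>> carry_out:
  motion: [0,0,0,0.035,0,0.002,-0.4,0,0,0,0.03,0,0,-0.4,0,0,0,0.02,0,0,-0.4,0,0,0,0.01,0,0,-0.4,0,0,0,0,0,0,-0.4]

```text
time_s: 15.4
eef_pos: [0.6101, 0.2046, 0.1102]
eef_rot: [0.547, -0.457, 0.537, 0.452]
wrist_force: [0.5, -0.3, 0.8]
opening: 0.698
```

```bash
python3 st.py 0.103
```

```text
[0.6101 0.2046 0.1102] [[ 0.0152 -0.9848  0.1732]
 [ 0.0039  0.1733  0.9849]
 [-0.9999 -0.0143  0.0065]] [ 0.1386  0.4427  1.5308  0.0019  1.1525 -2.8297] [ 0.5418 -0.3253  0.8169] [ 0.0227  0.0375 -0.0143] 0.69779556914574 15.4
level: rotvec deg [-0.      0.37    0.8178]
to knob z 0.103 [ 0.0071  0.0076 -0.0012] yaw 170.02166859599734
```

>>> carry_out:
  motion: [0,0.4,0.8,0.005,0.007,-0.001,-0.4,0,0,0,0.002,0.001,0,-0.4,0,0,0,0,0,0,0.5,0,0,0,0,0,0,1,0,0,0,0,0,0,1,0,0,0,0,0,0,1,0,0,0,0,0,0,1,0,0,0,0,0,0,1]

```text
time_s: 16.2
eef_pos: [0.6018, 0.2058, 0.1066]
eef_rot: [0.541, -0.454, 0.542, 0.455]
wrist_force: [-0.5, 0.9, -2.4]
opening: 0.353
```

```bash
python3 st.py 0.103
```

```text
[0.6018 0.2058 0.1066] [[-0.0012 -0.9849  0.1731]
 [-0.      0.1731  0.9849]
 [-1.      0.0011 -0.0002]] [ 0.1431  0.4429  1.5386  0.0001  1.1612 -2.8246] [-0.5394  0.876  -2.4191] [0.0328 0.1628 0.0063] 0.35256561667720526 16.2
level: rotvec deg [ 0.     -0.0137 -0.0646]
to knob z 0.103 [ 0.0036 -0.0009 -0.0008] yaw 170.03229770738744
```

>>> carry_out:
  motion: [4,0,0,0,0,0,1,4,0,0,0,0,0,1,4,0,0,0,0,0,1,4,0,0,0,0,0,1]

```text
time_s: 16.6
eef_pos: [0.6019, 0.2057, 0.1066]
eef_rot: [0.601, -0.372, 0.601, 0.373]
wrist_force: [-0.3, -0.3, -1.5]
opening: 0.352
```

```bash
python3 st.py 0.107
```

```text
[0.6019 0.2057 0.1066] [[-0.0011 -0.8955  0.4451]
 [-0.0003  0.4451  0.8955]
 [-1.      0.0009 -0.0008]] [ 0.1431  0.4431  1.5383 -0.0001  1.1613 -2.5371] [-0.2546 -0.3344 -1.4541] [0.0323 0.0985 0.1899] 0.35214104447254263 16.6
level: rotvec deg [ 0.     -0.0447 -0.0511]
to knob z 0.107 [-0.0004 -0.0009 -0.0006] yaw 153.5674197973779
```

```bash
cat > t.py <<'E'
from h import *
o=ctrl.get_obs();M=Rq(o['eef_rot']).as_matrix()
print('yaw %.2f'%np.degrees(np.arctan2(M[1,1],M[0,1])),'tau',np.round(o['torque'],3),'F',np.round(o['wrist_force'],1),'q6 %.3f eff6 %.3f open %.3f'%(o['q'][5],o['joint_efforts'][5],o['opening']))
E
```

>>> carry_out:
  motion: [4,0,0,0,0,0,1,4,0,0,0,0,0,1,4,0,0,0,0,0,1,4,0,0,0,0,0,1]

```text
time_s: 17.0
eef_pos: [0.602, 0.2057, 0.1066]
eef_rot: [0.648, -0.282, 0.649, 0.282]
wrist_force: [0.7, 0.7, -2.2]
opening: 0.352
```

```bash
python3 t.py
```

```text
yaw 136.97 tau [0.046 0.187 0.196] F [ 0.7  0.7 -2.2] q6 -2.247 eff6 -0.735 open 0.352
```

>>> carry_out:
  motion: [4,0,0,0,0,0,1,4,0,0,0,0,0,1,4,0,0,0,0,0,1]

```text
time_s: 17.3
eef_pos: [0.602, 0.2056, 0.1066]
eef_rot: [0.675, -0.21, 0.676, 0.21]
wrist_force: [-0.2, -1.0, -2.2]
opening: 0.356
```

```bash
python3 t.py
```

```text
yaw 124.52 tau [0.045 0.153 0.273] F [-0.2 -1.  -2.2] q6 -2.030 eff6 -0.735 open 0.356
```

>>> carry_out:
  motion: [4,0,0,0,0,0,1,4,0,0,0,0,0,1]

```text
time_s: 17.5
eef_pos: [0.6021, 0.2055, 0.1066]
eef_rot: [0.688, -0.16, 0.689, 0.16]
wrist_force: [-0.4, -0.1, -2.1]
opening: 0.353
```

```bash
python3 t.py
```

```text
yaw 116.21 tau [0.089 0.156 0.162] F [-0.4 -0.1 -2.1] q6 -1.885 eff6 -0.735 open 0.353
```

>>> carry_out:
  motion: [4,0,0,0,0,0,1]

```text
time_s: 17.6
eef_pos: [0.6021, 0.2056, 0.1066]
eef_rot: [0.693, -0.135, 0.695, 0.135]
wrist_force: [-1.4, -0.6, -2.1]
opening: 0.354
```

```bash
python3 t.py
```

```text
yaw 112.06 tau [0.132 0.109 0.27 ] F [-1.4 -0.6 -2.1] q6 -1.813 eff6 -0.735 open 0.354
```

>>> carry_out:
  motion: [4,0,0,0,0,0,1]

```text
time_s: 17.7
eef_pos: [0.6021, 0.2055, 0.1066]
eef_rot: [0.698, -0.11, 0.699, 0.11]
wrist_force: [-1.4, -0.4, -2.5]
opening: 0.353
```

```bash
python3 t.py
```

```text
yaw 107.90 tau [0.129 0.174 0.208] F [-1.4 -0.4 -2.5] q6 -1.740 eff6 -0.735 open 0.353
```

>>> carry_out:
  motion: [4,0,0,0,0,0,1]

```text
time_s: 17.8
eef_pos: [0.6021, 0.2055, 0.1066]
eef_rot: [0.701, -0.085, 0.703, 0.084]
wrist_force: [-0.4, -0.0, -1.8]
opening: 0.357
```

```bash
python3 t.py
```

```text
yaw 103.75 tau [0.097 0.135 0.257] F [-0.4 -0.  -1.8] q6 -1.668 eff6 -0.735 open 0.357
```

```bash
sed -i "s/eff6 %.3f/eff6 %.5f/" t.py
```

>>> carry_out:
  motion: [4,0,0,0,0,0,1]

```text
time_s: 17.9
eef_pos: [0.6021, 0.2054, 0.1066]
eef_rot: [0.704, -0.059, 0.705, 0.059]
wrist_force: [-0.0, -0.6, -1.4]
opening: 0.356
```

```bash
python3 t.py
```

```text
yaw 99.59 tau [0.112 0.086 0.213] F [-0.  -0.6 -1.4] q6 -1.595 eff6 -0.73483 open 0.356
```

>>> carry_out:
  motion: [4,0,0,0,0,0,1]

```text
time_s: 18.0
eef_pos: [0.6021, 0.2055, 0.1066]
eef_rot: [0.706, -0.034, 0.707, 0.033]
wrist_force: [-0.6, -0.3, -1.8]
opening: 0.356
```

```bash
python3 t.py
```

```text
yaw 95.44 tau [0.189 0.093 0.213] F [-0.6 -0.3 -1.8] q6 -1.523 eff6 -0.73472 open 0.356
```

>>> carry_out:
  motion: [4,0,0,0,0,0,1]

```text
time_s: 18.1
eef_pos: [0.6021, 0.2054, 0.1065]
eef_rot: [0.706, -0.008, 0.708, 0.008]
wrist_force: [-1.0, 0.1, -2.4]
opening: 0.353
```

```bash
python3 t.py
```

```text
yaw 91.29 tau [0.101 0.092 0.221] F [-1.   0.1 -2.4] q6 -1.450 eff6 -0.73460 open 0.353
```

The joint-6 effort is far less noisy than the wrist torque and stays flat (-0.735), so the foot hasn't touched yet. I'll continue.

>>> carry_out:
  motion: [4,0,0,0,0,0,1,4,0,0,0,0,0,1]

```text
time_s: 18.3
eef_pos: [0.6021, 0.2054, 0.1066]
eef_rot: [0.705, 0.043, 0.707, -0.044]
wrist_force: [-1.2, -0.2, -1.4]
opening: 0.359
```

```bash
python3 t.py
```

```text
yaw 82.98 tau [0.162 0.07  0.254] F [-1.2 -0.2 -1.4] q6 -1.305 eff6 -0.73453 open 0.359
```

>>> carry_out:
  motion: [4,0,0,0,0,0,1,4,0,0,0,0,0,1]

```text
time_s: 18.5
eef_pos: [0.6021, 0.2053, 0.1066]
eef_rot: [0.7, 0.094, 0.702, -0.095]
wrist_force: [-1.6, -0.3, -1.4]
opening: 0.355
```

```bash
python3 t.py
```

```text
yaw 74.67 tau [0.207 0.039 0.257] F [-1.6 -0.3 -1.4] q6 -1.161 eff6 -0.73445 open 0.355
```

>>> carry_out:
  motion: [4,0,0,0,0,0,1,4,0,0,0,0,0,1]

```text
time_s: 18.7
eef_pos: [0.6021, 0.2053, 0.1066]
eef_rot: [0.691, 0.144, 0.693, -0.145]
wrist_force: [-1.0, -0.1, -2.4]
opening: 0.355
```

```bash
python3 t.py
```

```text
yaw 66.36 tau [0.163 0.073 0.196] F [-1.  -0.1 -2.4] q6 -1.016 eff6 -0.73491 open 0.355
```

>>> carry_out:
  motion: [4,0,0,0,0,0,1,4,0,0,0,0,0,1]

```text
time_s: 18.9
eef_pos: [0.6021, 0.2052, 0.1066]
eef_rot: [0.679, 0.194, 0.681, -0.195]
wrist_force: [-1.5, -0.6, -2.4]
opening: 0.355
```

```bash
python3 t.py
```

```text
yaw 58.06 tau [0.178 0.076 0.244] F [-1.5 -0.6 -2.4] q6 -0.871 eff6 -0.73411 open 0.355
```

>>> carry_out:
  motion: [4,0,0,0,0,0,1,4,0,0,0,0,0,1]

```text
time_s: 19.1
eef_pos: [0.6021, 0.2052, 0.1066]
eef_rot: [0.663, 0.243, 0.665, -0.244]
wrist_force: [-1.2, -0.7, -1.9]
opening: 0.36
```

```bash
python3 t.py
```

```text
yaw 49.75 tau [ 0.129 -0.025  0.203] F [-1.2 -0.7 -1.9] q6 -0.726 eff6 -0.73428 open 0.360
```

>>> carry_out:
  motion: [4,0,0,0,0,0,1,4,0,0,0,0,0,1]

```text
time_s: 19.3
eef_pos: [0.6021, 0.2051, 0.1066]
eef_rot: [0.644, 0.29, 0.645, -0.291]
wrist_force: [-1.1, 0.0, -1.6]
opening: 0.353
```

```bash
python3 t.py
```

```text
yaw 41.45 tau [ 0.092 -0.012  0.276] F [-1.1  0.  -1.6] q6 -0.581 eff6 -0.73434 open 0.353
```

>>> carry_out:
  motion: [4,0,0,0,0,0,1]

```text
time_s: 19.4
eef_pos: [0.602, 0.2051, 0.1066]
eef_rot: [0.633, 0.313, 0.634, -0.314]
wrist_force: [-1.3, -0.4, -1.7]
opening: 0.357
```

```bash
python3 t.py
```

```text
yaw 37.30 tau [ 0.16  -0.039  0.244] F [-1.3 -0.4 -1.7] q6 -0.509 eff6 -0.73184 open 0.357
```

>>> carry_out:
  motion: [4,0,0,0,0,0,1]

```text
time_s: 19.5
eef_pos: [0.602, 0.2051, 0.1066]
eef_rot: [0.621, 0.336, 0.623, -0.337]
wrist_force: [-0.9, 0.0, -2.3]
opening: 0.352
```

```bash
python3 t.py
```

```text
yaw 33.15 tau [0.135 0.008 0.231] F [-0.9  0.  -2.3] q6 -0.436 eff6 -0.72035 open 0.352
```

>>> carry_out:
  motion: [4,0,0,0,0,0,1]

```text
time_s: 19.6
eef_pos: [0.602, 0.2051, 0.1066]
eef_rot: [0.609, 0.358, 0.61, -0.36]
wrist_force: [-1.7, -1.3, -2.1]
opening: 0.355
```

```bash
python3 t.py
```

```text
yaw 29.00 tau [ 0.102 -0.132  0.253] F [-1.7 -1.3 -2.1] q6 -0.364 eff6 -0.70374 open 0.355
```

Joint-6 effort has started to change (0.031 N m, about 10 N), so contact began around yaw 38°. The 35 N target is a change of about 0.105 N m. I'll take small steps.

>>> carry_out:
  motion: [4,0,0,0,0,0,1]

```text
time_s: 19.7
eef_pos: [0.602, 0.205, 0.1066]
eef_rot: [0.595, 0.38, 0.596, -0.381]
wrist_force: [-2.0, -1.5, -2.3]
opening: 0.357
```

```bash
python3 t.py
```

```text
yaw 24.86 tau [ 0.025 -0.072  0.314] F [-2.  -1.5 -2.3] q6 -0.291 eff6 -0.68363 open 0.357
```

>>> carry_out:
  motion: [4,0,0,0,0,0,1]

```text
time_s: 19.8
eef_pos: [0.6019, 0.205, 0.1066]
eef_rot: [0.581, 0.401, 0.582, -0.403]
wrist_force: [-1.4, -0.7, -2.1]
opening: 0.353
```

```bash
python3 t.py
```

```text
yaw 20.72 tau [ 0.057 -0.08   0.356] F [-1.4 -0.7 -2.1] q6 -0.219 eff6 -0.66121 open 0.353
```

>>> carry_out:
  motion: [4,0,0,0,0,0,1]

```text
time_s: 19.9
eef_pos: [0.6019, 0.205, 0.1066]
eef_rot: [0.566, 0.422, 0.567, -0.424]
wrist_force: [-1.7, -0.3, -2.1]
opening: 0.353
```

```bash
python3 t.py
```

```text
yaw 16.58 tau [ 0.    -0.071  0.356] F [-1.7 -0.3 -2.1] q6 -0.147 eff6 -0.63693 open 0.353
```

>>> carry_out:
  motion: [0,0,0,0,0,0,1]

```text
time_s: 20.0
eef_pos: [0.6019, 0.205, 0.1066]
eef_rot: [0.566, 0.422, 0.567, -0.424]
wrist_force: [-0.8, -0.6, -2.1]
opening: 0.354
```

```bash
python3 t.py
```

```text
yaw 16.55 tau [ 0.013 -0.097 -0.075] F [-0.8 -0.6 -2.1] q6 -0.146 eff6 0.58048 open 0.354
```

Estimates are about 32 N from joint effort, 28 N from angle past contact and 43 N from the noisy wrist torque, all in the snug band. I'll release and rise.

>>> carry_out:
  motion: [0,0,0,0,0,0,-0.4,0,0,0,0,0,0,-0.4,0,0,0,0,0,0,-0.4,0,0,0,0,0,0,-0.4,0,0,0,-0.02,0,0,-0.4,0,0,0,-0.04,0,0,-0.4,0,0,0,-0.04,0,0,-0.4,0,0,0,-0.04,0,0,-0.4,0,0,0,0,0,0,-0.4]

```text
time_s: 20.9
eef_pos: [0.6031, 0.2051, 0.2524]
eef_rot: [0.568, 0.421, 0.568, -0.422]
wrist_force: [0.7, 0.8, 0.1]
opening: 0.7
```

```bash
python3 - <<'E'
from h import *
np.set_printoptions(suppress=True,precision=4)
o=ctrl.get_obs();print(o['eef_pos'],o['wrist_force'],o['opening'])
T,im=snap('side','side9.png');lm('side',T,['rack','rack_tip','stop','bottle','jar','beaker'])
cv2.imwrite('pics/side9c.png',cv2.resize(im[160:360,150:400],None,fx=3,fy=3))
T,im=snap('top','top9.png');lm('top',T,['rack','rack_tip','stop','bottle','jar','beaker'])
E
```

```text
[0.6031 0.2051 0.2524] [0.7328 0.8299 0.1097] 0.7000185962943893
side rack [0.5892 0.105  0.0619] 0.83
side rack_tip [0.611  0.2298 0.0579] 0.81
side stop [0.6085 0.2353 0.0605] 0.78
side bottle [ 0.7041 -0.0204  0.0007] 0.92
side jar [0.7374 0.0689 0.0006] 0.64
side beaker [0.7351 0.172  0.0007] 0.7
top rack [0.5841 0.1058 0.0599] 0.62
top rack_tip None
top stop [0.609  0.2315 0.0569] 0.98
top bottle [ 0.7053 -0.0254 -0.0024] 0.69
top jar [ 0.7405  0.0649 -0.0012] 0.62
top beaker [0.7368 0.1711 0.0004] 0.9
```

View pics/side9c.png

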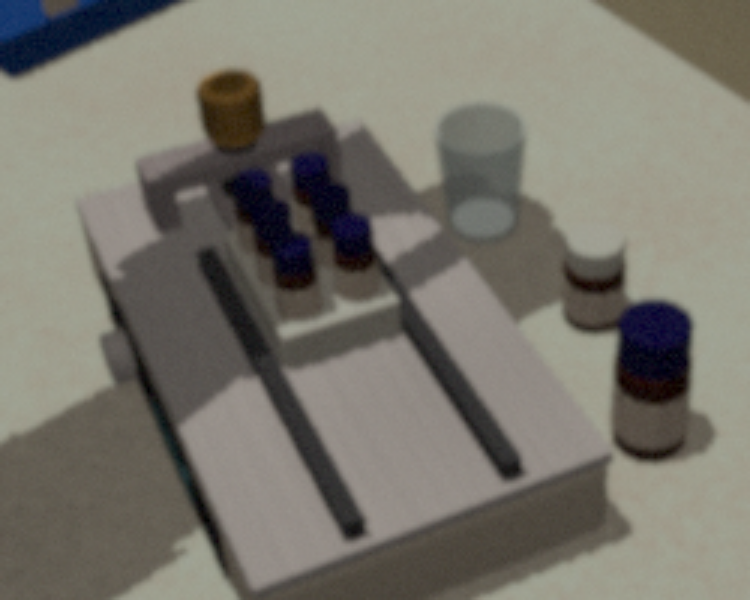

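The crop shows the rack upright in its channel, all six vials standing, the tongue under the clamp at about (200,210), the bystanders unmoved and the gripper clear. Handing in.

```bash
python3 -c "
from bench import ctrl
print(ctrl.hand_in())"
```

```text
the job is handed in; nothing more can be done
None
```

I slid the rack until its tongue met the red stop, then turned the thumbscrew about 153° clockwise until it gripped. The job was handed in at about 22 s, with the gripper open and clear of everything.

- **Rack at the stop:** pushing with 22 N no longer moved it, against about 3.5 N to slide it. The last pictures put the rack origin within about 3 mm of home. The side camera put the tongue tip 2–5 mm from the stop, which is about its error; the top camera missed the tip.
- **Clamp force:** the foot touched after about 132° of turn. I estimate about 32 N from the joint-6 effort, 28 N from the angle past contact and 43 N from the wrist torque, which was noisy. They disagree somewhat, but all are within 15–60 N.
- **First push:** the gripper's linkage seemed to brush the rear vial caps with a few newtons. I backed off, turned the hand 90° and finished the push that way. All six vials were still standing afterwards.
- **Bystanders:** the bottle, jar and beaker were measured where they started, within the measurement error.

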